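Clear a woodblock and hold it in the corner of the carving board

ROBOT

A 6-joint arm with a two-finger parallel gripper is mounted at the origin on the work surface. World frame = base frame: x ahead of the robot, y to its left, z up, the work surface at z = 0. Lengths are in m, angles in rad, forces in N, time in s.
With the tool pointing down it reaches from about 0.35 to 0.975 m from the base axis. Payload 4.9 kg.
Tool frame: the origin (TCP) lies on the front face of the gripper's body, between the roots of the fingers; the fingertips stand ctrl.tip_extent ahead of it and the grasp point (between the pads) lies 54 mm ahead of it (ctrl.tip_extent is the distance from the TCP to the fingertips, in m); z points along the fingers, y is the line along which they close (so a half turn about z gives the same grasp; the last joint's range is limited). The gripper opens to 85 mm and grips with 20 to 120 N. Pads are 22 mm wide; open, the fingers measure 114 mm over their backs; the gripper's body (76 mm by 85 mm) begins 54 mm behind the grasp point. The pads swing forward as they close: fully open they stand 13 mm farther back than shut.
Start: joints at [1.213, 0.053, 1.613, -0, 1.476, -0.119], TCP at [0.148, 0.607, 0.304] pointing down, gripper open.
Joint ranges: [-3.01, 3.01], [-1.01, 2.22], [0.06, 2.58], [-1.02, 4.17], [0.09, 2.62], [-3.14, 3.14]. Speed limits (rad/s): [2.57, 2.57, 3.14, 3.14, 3.14, 3.14].

INTERFACE

Orientations are given as a rotation vector (axis times angle).
In Python, from station import ctrl gives the robot as it stands.
- The arm moves only by the tool apply_moves, never from a script. Its argument "rows" is one flat list of numbers, 6 for each row, row after row: the shift along the tool's x, y, z normalised to -1 to 1, where 1 is 0.6 m, then the turn, a rotation vector about the tool's x, y, z normalised to -1 to 1, where 1 is 90 degrees. A call has 1 to 20 rows; each row is the pose to reach, as a shift and turn from the pose commanded when the call began, along the tool's axes at that moment; what a row does not reach only later rows make up. A row lasts 1/10 s, in which the tool goes at most 50 mm and 8.59 degrees, less where a joint would pass 70% of its speed; a pose out of reach is approached as far as the arm can. A call with a number of a shift or a turn outside -1 to 1 is refused whole. A call with a gripper value outside its range is refused whole. "grip" is the opening, from 0 (shut) to 1 (fully open), set as the call begins (left out, the last holds). The fingers move at their own pace and stop on an object; "grip_force" is the grip in N (left out, the last holds). Time passes only in rows, so rows that repeat a pose let the fingers close. It gives the time, the measured TCP pose, the force, the opening and the grip force at its end, in the units of the state.
- ctrl.get_obs(): the state, without advancing time (a new reading comes with each control period).
- ctrl.get_image(name): name is "side" or "top"; returns (picture, depth): 384x512x3 uint8, blue, green, red; 384x512 float32, m along the optical axis (not along the pixel's ray), 0 where there is no reading.
- ctrl.camera_model(name): a dict with "mtx" (3x3 intrinsics, pixels), "R" (3x3) and "t" (3): a world point X has camera coordinates R X + t. Camera axes: x right, y down, z forward; pixel columns grow to the right and rows downward; lengths in m; the calibration is good to about 2 mm. A picture is of the moment at which its call begins. camera_model takes no time and is no camera call.
- ctrl.finish_job(): hands the job in; it is judged then, once.
The state is a dict: "t": time; "q": joint angles; "dq": joint speeds; "effort": joint torques, N m; "tool_pos": TCP position; "tool_rot": TCP orientation; "contact_force": force on the tool from outside, world axes, zero at the start; "wrist_torque": the same for the moment, N m; "opening": finger opening in m; "grip_force": force on a finger pad.
Only numpy, scipy, OpenCV 4.12 (cv2) and the standard library are available. Lean on these libraries where they do the work, as an engineer would, in place of code of your own. Each camera call takes 0.05 s, during which the arm holds its last target. There are 200 camera calls.

TASK

Pick up the maple block and tip it over the scrap tray so that all three loose offcuts slide off it into the tray. Then lay the block flat on the carving board and push it into the corner, one long side flush against the long stop and one end against the short stop. Finish while still gripping or pushing the block with the gripper's fingers, keeping it pressed firmly against both stops at once; leave the tray and everything else on the bench where it is.

Things in the scene. Friction and masses are not known exactly. Their poses are not given: they have to be found in the camera images.
- block: the uncarved pale maple block, 120 (its x) x 60 (its y) x 26 (its z) mm, about 0.13 kg. Origin: centre of its underside. At the start it lies flat on the table with three brown offcuts loose on top, in the half towards its own -x end (that end points towards the robot, give or take 35 degrees); the last 40 mm at its +x end are bare, free to be gripped across the 60 mm width
- offcut_a: a brown sawn wood offcut, 30 x 22 x 20 mm, about 11 g, lying loose on the block; origin at the centre of its underside. Offcuts start to slide on the block when it is tipped 25 to 36 degrees
- offcut_b: a brown sawn wood offcut, 26 x 24 x 22 mm, about 11 g, lying loose on the block; origin at the centre of its underside. Offcuts start to slide on the block when it is tipped 25 to 36 degrees
- offcut_c: a brown sawn wood offcut, 24 x 34 x 18 mm, about 11 g, lying loose on the block; origin at the centre of its underside. Offcuts start to slide on the block when it is tipped 25 to 36 degrees
- scrap_tray: open aluminium scrap tray standing loose on the table, 0.6 kg: 200 (its x) x 160 (its y) mm outside, 40 mm high, walls and floor 4 mm. Origin: centre of its underside
- bench_board: plywood carving board fixed to the table, 240 (its x, pointing away from the robot) x 160 (its y, to the left) x 12 mm. Origin: centre of its underside; its top, the bed, lies at z = 12 mm. Two dark walnut stops, 18 mm wide and only 8 mm high above the bed, form a corner at its far left
- long_stop: the longer walnut stop, along the board's x at its left (+y) edge, 240 mm long, 18 wide, 8 high; its inner face, looking to the board's -y, lies at y = +62 mm in the board's frame. Origin: centre of its underside
- short_stop: the shorter walnut stop, along the board's y at its far (+x) end, 102 mm long, 18 wide, 8 high; its inner face, looking to the board's -x, lies at x = +102 mm in the board's frame. Origin: centre of its underside
- corner (a point): the inner corner where the faces of the two stops meet, at bed height; board frame (102, 62, 12) mm. A block seated there either way round has its origin 60 mm back from it along the board's -x and 30 mm along -y. Wood rubs on wood with a friction coefficient of 0.5 to 0.7: a block pressed hard onto the bed sticks before it reaches a stop
- blue_plate: flat printing plate, 100 x 80 x 10 mm, blue inked face with a white flower, towards the far side; leave it where it lies
- coral_plate: the same, coral red face; leave it where it lies
- gouge_a: carving gouge lying down, wooden handle 100 mm long and 25 mm thick, steel blade 85 mm; leave it where it lies
- gouge_b: a second such gouge; leave it where it lies
- strop: plum-coloured profiled strop block, 100 x 70 x 30 mm; leave it where it lies
- brayer: ink roller, black roller 80 mm wide, wooden handle, 160 mm long, 34 mm high; leave it where it lies
- ink_tin: red-sided round ink tin, 72 mm wide, 45 mm high; leave it where it lies

How it is judged:
On the way, in this order (a step that is already met when the one before it is completed fails the run):
1. the block is lifted over the tray and tipped (angle between block's own z axis and vertical above 0.25 rad and height (world z) of block above 0.04 m and horizontal distance between block and scrap_tray below 0.18 m), for 0.05 s.
2. all three offcuts lie in the scrap tray (x of offcut_a in the frame of scrap_tray between -0.098 and 0.098 m and y of offcut_a in the frame of scrap_tray between -0.078 and 0.078 m and z of offcut_a in the frame of scrap_tray between 0 and 0.06 m and linear speed of each of offcut_a, offcut_b, offcut_c below 0.05 m/s and x of offcut_b in the frame of scrap_tray between -0.098 and 0.098 m and y of offcut_b in the frame of scrap_tray between -0.078 and 0.078 m and z of offcut_b in the frame of scrap_tray between 0 and 0.06 m and x of offcut_c in the frame of scrap_tray between -0.098 and 0.098 m and y of offcut_c in the frame of scrap_tray between -0.078 and 0.078 m and z of offcut_c in the frame of scrap_tray between 0 and 0.06 m), for 0.2 s.
At the end, for the whole second after the job is handed in: All offcuts still in the tray; block flat on the bed (3 mm, 0.05 rad), long axis within 2 degrees of the long stop, within about 3 mm of both stops and pressing on each with over 2 N, at rest, while the fingers hold or push it with over 2 N (all of step 2 and x of block in the frame of bench_board between 0.039 and 0.0455 m and y of block in the frame of bench_board between 0.029 and 0.0355 m and z of block in the frame of bench_board between 0.009 and 0.015 m and angle between block's own z axis and vertical below 0.05 rad and angle between the x axis of block and the x axis of bench_board, either way round below 0.035 rad and contact force between block and long_stop above 2 N and contact force between block and short_stop above 2 N and contact force between the fingers and block above 2 N and linear speed of block below 0.01 m/s); the arm keeps its last pose, push and grip.
It fails at once if a plate, gouge, strop, brayer or ink tin pushed more than 30 mm from its place (distance of any of blue_plate, coral_plate, gouge_a, gouge_b, strop, brayer, ink_tin from where it was at the start of the episode above 0.03 m).
It fails at once if the scrap tray pushed more than 40 mm from its place (distance of scrap_tray from where it was at the start of the episode above 0.04 m).
It also fails if it takes over 61 s, if anything falls off the work surface, if the arm or the gripper's body presses on something with over 40 N, if the wrist force passes 120 N, or if a joint passes its speed limit or range.

## Working session

There is one attempt and no reset: what is moved stays moved. The work goes in short steps, Python scripts to look and compute and a tool call to move; the robot and the scene stay as the last step left them, time stands still between calls to the robot, and variables do not carry over. Pictures are saved under pics/ and viewed, at most 13 in all, crops included, and the job is handed in when it is done.

Besides the shell and the picture viewer there is one more tool, called after "Emit:" by a JSON object that holds its "fn" and its "kwargs", one argument or row to a line. apply_moves: Moves the arm, as the interface text tells. Its arguments: {"type":"object","properties":{"rows":{"type":"array","items":{"type":"number"}},"grip":{"type":"number"},"grip_force":{"type":"number"}},"required":["rows"]}

```bash
ls; mkdir -p pics
python3 - <<'E'
from station import ctrl
import cv2, numpy as np
o=ctrl.get_obs(); print({k:np.round(v,3) for k,v in o.items()}, ctrl.tip_extent)
for n in("top","side"):
    im,d=ctrl.get_image(n); cv2.imwrite(f"pics/{n}0.png",im); np.savez(f"{n}0.npz",im=im,d=d)
    c=ctrl.camera_model(n); print(n,{k:np.round(v,3).tolist() for k,v in c.items()})
E
```

```text
pics
{'t': np.float64(0.0), 'q': array([ 1.213,  0.053,  1.614,  0.   ,  1.476, -0.119]), 'dq': array([-0.   , -0.   ,  0.001,  0.   ,  0.001, -0.   ]), 'effort': array([ 2.0000e-03, -3.9369e+01, -3.7017e+01, -0.0000e+00,  7.0000e-03,
        0.0000e+00]), 'tool_pos': array([0.148, 0.607, 0.303]), 'tool_rot': array([-3.740e-01, -3.119e+00,  3.000e-03]), 'contact_force': array([-0.024, -0.533,  0.175]), 'wrist_torque': array([ 0.015,  0.026, -0.014]), 'grip_force': np.float64(0.0), 'opening': np.float64(0.086)} 0.0726
top {'mtx': [[347.442, 0.0, 254.655], [0.0, 347.442, 197.813], [0.0, 0.0, 1.0]], 'R': [[-0.083, -0.997, -0.004], [-0.974, 0.082, -0.21], [0.209, -0.013, -0.978]], 't': [0.031, 0.571, 1.114]}
side {'mtx': [[415.345, 0.0, 248.574], [0.0, 415.345, 185.938], [0.0, 0.0, 1.0]], 'R': [[-0.971, -0.238, -0.019], [-0.144, 0.646, -0.749], [0.191, -0.725, -0.662]], 't': [0.538, 0.129, 1.167]}
```

View pics/top0.png

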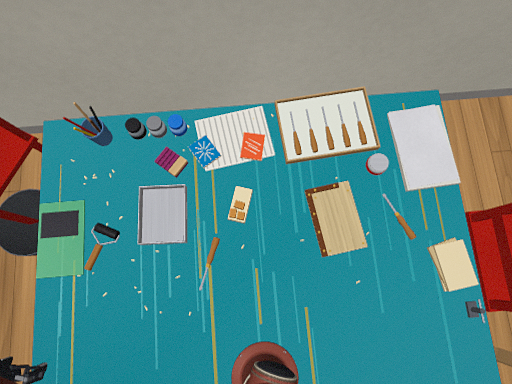

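View pics/side0.png

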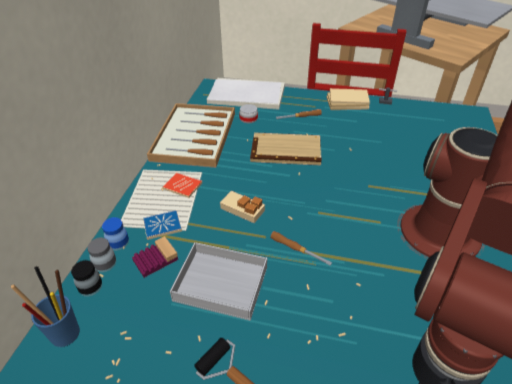

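The top view shows the tray around (162,214), the block at (240,205) with offcuts in its lower half, and the board at (337,218) with stops at its left and top edges. I'll make a rectified zoom next.

```bash
cat > h.py <<'E'
import numpy as np, cv2
from station import ctrl
def px2w(n,uv,z):
    c=ctrl.camera_model(n); R=np.array(c["R"]);t=np.array(c["t"]).ravel()
    uv=np.atleast_2d(uv).astype(float)
    r=(np.linalg.inv(c["mtx"])@np.c_[uv,np.ones(len(uv))].T).T@R; o=-R.T@t
    return o+r*((z-o[2])/r[:,2])[:,None]
def w2px(n,X):
    c=ctrl.camera_model(n); p=(np.atleast_2d(X)@np.array(c["R"]).T+np.array(c["t"]).ravel())@np.array(c["mtx"]).T
    return p[:,:2]/p[:,2:]
def ortho(n,im,x0,x1,y0,y1,z,s):  # s px per m; image up=+x, left=+y
    w,h=int((y1-y0)*s),int((x1-x0)*s)
    P=w2px(n,[[x1,y1,z],[x1,y0,z],[x0,y0,z],[x0,y1,z]]).astype(np.float32)
    M=cv2.getPerspectiveTransform(P,np.float32([[0,0],[w,0],[w,h],[0,h]]))
    return cv2.warpPerspective(im,M,(w,h),flags=cv2.INTER_CUBIC)
E
python3 - <<'E'
from h import *
im=np.load("top0.npz")["im"]
print(px2w("top",[[240,205],[162,214],[337,218],[205,265]],0.02))
A=px2w("top",[[240,205]],.026)[0]; 
B=px2w("top",[[337,218]],.012)[0]
T=px2w("top",[[162,214]],.04)[0]
out=[]
for P,z,w in((A,.026,.09),(B,.016,.17),(T,.04,.13)):
    o=ortho("top",im,P[0]-w,P[0]+w,P[1]-w,P[1]+w,z,400/2/w)
    o=cv2.resize(o,(400,400)); out.append(o); print(np.round(P,4),w)
cv2.imwrite("pics/z1.png",np.hstack(out[:2]))
cv2.imwrite("pics/z2.png",out[2])
d=np.load("top0.npz")["d"]
E
```

```text
[[ 0.55896352  0.03555646  0.02      ]
 [ 0.54992734  0.3076405   0.02      ]
 [ 0.48531824 -0.29490639  0.02      ]
 [ 0.36394155  0.16808531  0.02      ]]
[0.5578 0.0354 0.026 ] 0.09
[ 0.4864 -0.2969  0.012 ] 0.17
[0.5462 0.3024 0.04  ] 0.13
```

View pics/z1.png

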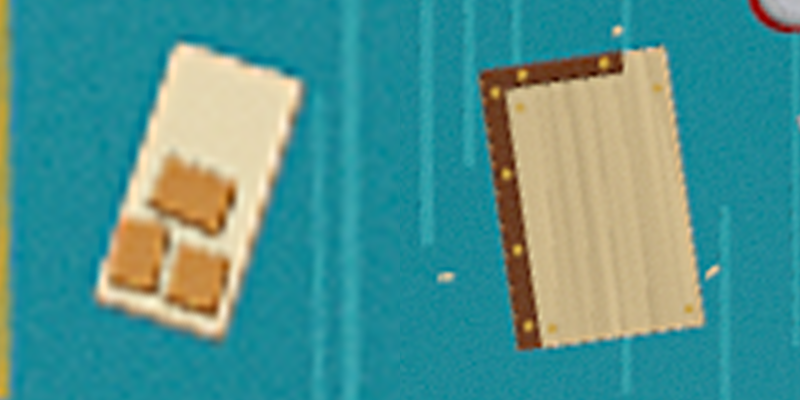

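View pics/z2.png

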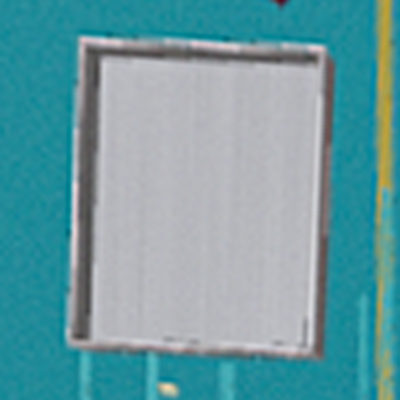

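```bash
cat >> h.py <<'E'
from scipy.spatial.transform import Rotation as Ro
def down(yaw,tilt=0):
    """tool z down, tool x = -(block x), tool y = block y; tilt raises block x"""
    c,s=np.cos(yaw),np.sin(yaw)
    return Ro.from_matrix(np.array([[-c,-s,0],[-s,c,0],[0,0,-1.]]).T.copy().T if 0 else np.c_[[-c,-s,0],[-s,c,0],[0,0,-1.]])*Ro.from_rotvec([0,-tilt,0])
def row(p,R,cp=None,cR=None):
    o=ctrl.get_obs()
    cp=np.array(o["tool_pos"]) if cp is None else np.array(cp)
    cR=Ro.from_rotvec(o["tool_rot"]) if cR is None else cR
    r=np.r_[cR.inv().apply(np.array(p)-cp)/.6,(cR.inv()*R).as_rotvec()/(np.pi/2)]
    print(np.round(o["t"],2),"pos",np.round(o["tool_pos"],4),"q",np.round(o["q"],2),"row",np.round(r,4).tolist()); return r
E
python3 -c "
from h import *
g=np.array([.5628,.0358])+.041*np.array([np.cos(.299),-np.sin(.299)]);print(g)
row([*g,.2],down(-.299))"
```

```text
[0.60198089 0.02372285]
0.1 pos [0.1477 0.6069 0.3028] q [ 1.21  0.05  1.61 -0.    1.48 -0.12] row [-0.9656, -0.7649, 0.1725, -0.0012, -0.0001, 0.0383]
```

Emit:
{"fn": "apply_moves", "kwargs": {
  "rows": [-0.9656,-0.7649,0.1725,0,0,0.0383,-0.9656,-0.7649,0.1725,0,0,0.0383,-0.9656,-0.7649,0.1725,0,0,0.0383,-0.9656,-0.7649,0.1725,0,0,0.0383,-0.9656,-0.7649,0.1725,0,0,0.0383,-0.9656,-0.7649,0.1725,0,0,0.0383,-0.9656,-0.7649,0.1725,0,0,0.0383,-0.9656,-0.7649,0.1725,0,0,0.0383,-0.9656,-0.7649,0.1725,0,0,0.0383,-0.9656,-0.7649,0.1725,0,0,0.0383,-0.9656,-0.7649,0.1725,0,0,0.0383,-0.9656,-0.7649,0.1725,0,0,0.0383,-0.9656,-0.7649,0.1725,0,0,0.0383,-0.9656,-0.7649,0.1725,0,0,0.0383,-0.9656,-0.7649,0.1725,0,0,0.0383,-0.9656,-0.7649,0.1725,0,0,0.0383,-0.9656,-0.7649,0.1725,0,0,0.0383,-0.9656,-0.7649,0.1725,0,0,0.0383,-0.9656,-0.7649,0.1725,0,0,0.0383,-0.9656,-0.7649,0.1725,0,0,0.0383],
  "grip": 1
}}

```text
t: 2.1
tool_pos: [0.6018, 0.0254, 0.2007]
tool_rot: [0.465, 3.107, 0.0]
contact_force: [-0.2, 0.7, 0.9]
opening: 0.0851
grip_force: 0.0
```

Run:
```python
from h import *
g=[.602,.0237]
row([*g,.2],down(-.299)); row([*g,.0826],down(-.299))
im,d=ctrl.get_image("side")
u,v=w2px("side",[[.58,.03,.06]])[0].astype(int); print(u,v)
c=im[max(v-75,0):v+75,u-100:u+100]; 
# expected: block corners
yaw=-.299;cc,s=np.cos(yaw),np.sin(yaw)
P=[[.5628+cc*a-s*b,.0358+s*a+cc*b,.026] for a,b in((-.06,-.03),(-.06,.03),(.06,.03),(.06,-.03))]
k=cv2.resize(c,None,fx=4,fy=4,interpolation=cv2.INTER_CUBIC)
q=((w2px("side",P)-[u-100,max(v-75,0)])*4+2).astype(np.int32)
cv2.polylines(k,[q],True,(0,0,255),1)
cv2.imwrite("pics/s1.png",k)
```

```text
2.1 pos [0.6018 0.0254 0.2007] q [-0.08  0.08  1.76  0.    1.3  -1.35] row [-0.0012, -0.0026, 0.0012, 0.0001, 0.0003, 0.0011]
2.1 pos [0.6018 0.0254 0.2007] q [-0.08  0.08  1.76  0.    1.3  -1.35] row [-0.0011, -0.0026, 0.1969, 0.0001, 0.0003, 0.0011]
237 192
```

View pics/s1.png

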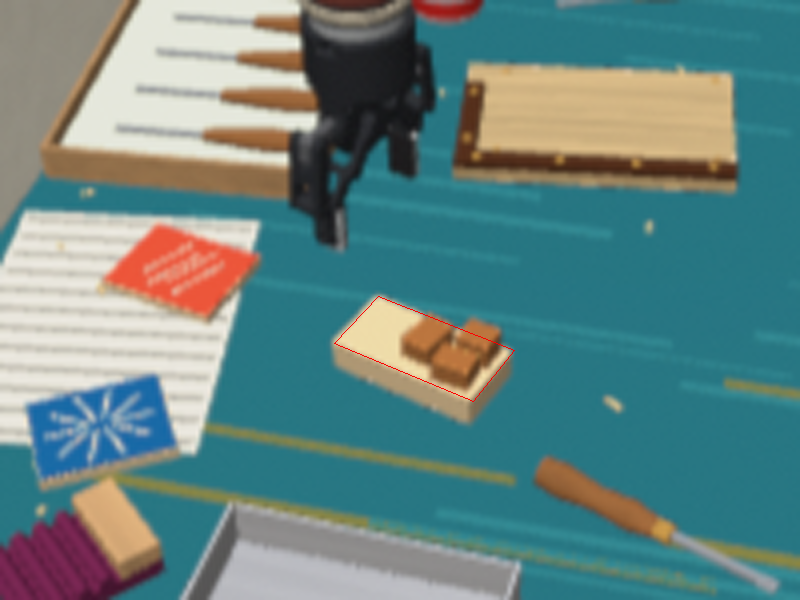

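The predicted block outline (red, from (334,343) to (513,350)) matches the block in the side view. Next I descend and grip.

Emit:
{"fn": "apply_moves", "kwargs": {
  "rows": [-0.001,-0.001,0.05,0,0,0.001,-0.001,-0.001,0.1,0,0,0.001,-0.001,-0.001,0.13,0,0,0.001,-0.001,-0.001,0.16,0,0,0.001,-0.001,-0.001,0.18,0,0,0.001,-0.001,-0.001,0.19,0,0,0.001,-0.001,-0.001,0.195,0,0,0.001,-0.001,-0.001,0.195,0,0,0.001,-0.001,-0.001,0.195,0,0,0.001]
}}

```text
t: 3.05
tool_pos: [0.6032, 0.0235, 0.0844]
tool_rot: [0.47, 3.105, 0.0]
contact_force: [0.0, 0.3, -0.3]
opening: 0.0857
grip_force: 0.0
```

Emit:
{"fn": "apply_moves", "kwargs": {
  "rows": [0,0,0,0,0,0,0,0,0,0,0,0,0,0,0,0,0,0,0,0,0,0,0,0,0,0,0,0,0,0,0,0,0,0,0,0,0,0,0,0,0,0,0,0,0,0,0,0,0,0,0,0,0,0,0,0,0,0,0,0],
  "grip": 0,
  "grip_force": 80
}}

```text
t: 4.05
tool_pos: [0.6036, 0.0234, 0.0848]
tool_rot: [0.47, 3.104, 0.0]
contact_force: [-0.1, 0.2, 5.9]
opening: 0.0571
grip_force: 85.8
```

Run:
```python
from h import *
print(ctrl.tip_extent)
o=ctrl.get_obs(); p=o["tool_pos"]
row([p[0],p[1],.25],down(-.299))
im,d=ctrl.get_image("side")
u,v=w2px("side",[[.58,.03,.06]])[0].astype(int)
cv2.imwrite("pics/s2.png",cv2.resize(im[v-60:v+60,u-80:u+80],None,fx=4,fy=4,interpolation=cv2.INTER_CUBIC))
```

```text
0.0726
4.05 pos [0.6036 0.0234 0.0848] q [-0.08  0.23  1.81  0.    1.1  -1.35] row [-0.0007, 0.0002, -0.2753, 0.0004, 0.0016, -0.001]
```

View pics/s2.png

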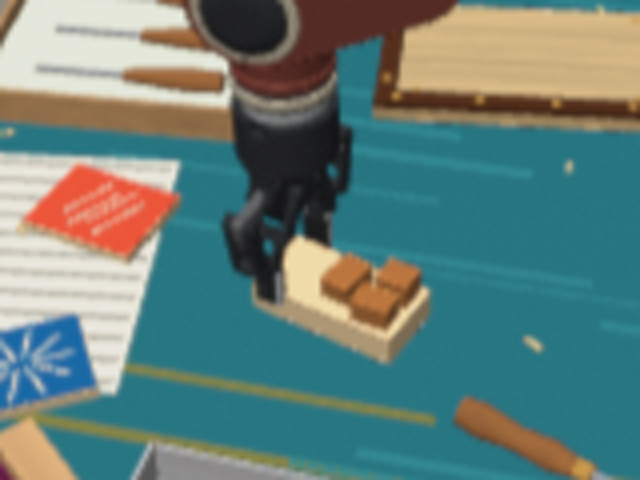

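Emit:
{"fn": "apply_moves", "kwargs": {
  "rows": [0,0,-0.008,0,0,0,0,0,-0.024,0,0,0,0,0,-0.048,0,0,0,0,0,-0.08,0,0,0,0,0,-0.11,0,0,0,0,0,-0.14,0,0,0,0,0,-0.165,0,0,0,0,0,-0.18,0,0,0,0,0,-0.19,0,0,0,0,0,-0.19,0,0,0,0,0,-0.19,0,0,0]
}}

```text
t: 5.2
tool_pos: [0.6022, 0.0236, 0.1966]
tool_rot: [-0.47, -3.105, 0.0]
contact_force: [0.1, 0.3, -1.6]
opening: 0.0577
grip_force: 85.3
```

```bash
cat >> h.py <<'E'
def tray_pose(tilt,E=(.567,.314,.09),yaw=.506):
    R=down(yaw,tilt); return np.array(E)-R.apply([.102,0,.059]),R
E
python3 - <<'E'
from h import *
print(ctrl.get_obs()["opening"],ctrl.get_obs()["tool_rot"])
r=row(*tray_pose(0,(.567,.314,.12)))
for s in np.linspace(0,1,19)[1:]:
    print(np.round((r*s*s*(3-2*s)),3).tolist())
E
```

```text
0.05773776533911346 [-4.70066462e-01 -3.10481537e+00  1.91260634e-04]
5.2 pos [0.6022 0.0236 0.1966] q [-0.08  0.09  1.76 -0.    1.29 -1.35] row [0.0816, 0.5677, 0.0292, 0.0002, -0.0009, -0.5134]
[0.001, 0.005, 0.0, 0.0, -0.0, -0.005]
[0.003, 0.019, 0.001, 0.0, -0.0, -0.018]
[0.006, 0.042, 0.002, 0.0, -0.0, -0.038]
[0.01, 0.072, 0.004, 0.0, -0.0, -0.065]
[0.015, 0.107, 0.006, 0.0, -0.0, -0.097]
[0.021, 0.147, 0.008, 0.0, -0.0, -0.133]
[0.027, 0.191, 0.01, 0.0, -0.0, -0.173]
[0.034, 0.237, 0.012, 0.0, -0.0, -0.214]
[0.041, 0.284, 0.015, 0.0, -0.0, -0.257]
[0.048, 0.331, 0.017, 0.0, -0.001, -0.299]
[0.054, 0.377, 0.019, 0.0, -0.001, -0.341]
[0.06, 0.421, 0.022, 0.0, -0.001, -0.38]
[0.066, 0.461, 0.024, 0.0, -0.001, -0.417]
[0.071, 0.496, 0.026, 0.0, -0.001, -0.449]
[0.076, 0.526, 0.027, 0.0, -0.001, -0.475]
[0.079, 0.548, 0.028, 0.0, -0.001, -0.496]
[0.081, 0.563, 0.029, 0.0, -0.001, -0.509]
[0.082, 0.568, 0.029, 0.0, -0.001, -0.513]
```

Emit:
{"fn": "apply_moves", "kwargs": {
  "rows": [0.001,0.005,0,0,0,-0.005,0.003,0.019,0.001,0,0,-0.018,0.006,0.042,0.002,0,0,-0.038,0.01,0.072,0.004,0,0,-0.065,0.015,0.107,0.006,0,0,-0.097,0.021,0.147,0.008,0,0,-0.133,0.027,0.191,0.01,0,0,-0.173,0.034,0.237,0.012,0,0,-0.214,0.041,0.284,0.015,0,0,-0.257,0.048,0.331,0.017,0,0,-0.299,0.054,0.377,0.019,0,0,-0.341,0.06,0.421,0.022,0,0,-0.38,0.066,0.461,0.024,0,0,-0.417,0.071,0.496,0.026,0,0,-0.449,0.076,0.526,0.027,0,0,-0.475,0.079,0.548,0.028,0,0,-0.496,0.081,0.563,0.029,0,0,-0.509,0.082,0.568,0.029,0,0,-0.513,0.082,0.568,0.029,0,0,-0.513,0.082,0.568,0.029,0,0,-0.513]
}}

```text
t: 7.2
tool_pos: [0.6566, 0.3629, 0.18]
tool_rot: [0.784, -3.042, 0.0]
contact_force: [-0.4, -1.0, -2.2]
opening: 0.0576
grip_force: 85.4
```

Run:
```python
from h import *
o=ctrl.get_obs(); cp=np.array(o["tool_pos"]);cR=Ro.from_rotvec(o["tool_rot"])
for i in range(1,21):
    th=np.radians(65)*i/20
    p,R=tray_pose(th,(.567,.314,.12-.03*i/20))
    r=np.r_[cR.inv().apply(p-cp)/.6,(cR.inv()*R).as_rotvec()/(np.pi/2)]
    print(np.round(r,3).tolist())
im,d=ctrl.get_image("side")
u,v=w2px("side",[[.58,.32,.1]])[0].astype(int); print(u,v)
cv2.imwrite("pics/s3.png",cv2.resize(im[max(0,v-75):v+75,max(0,u-100):u+100],None,fx=4,fy=4,interpolation=cv2.INTER_CUBIC))
```

```text
[0.006, 0.001, -0.005, -0.0, -0.036, -0.001]
[0.012, 0.001, -0.012, -0.0, -0.072, -0.001]
[0.019, 0.001, -0.018, -0.0, -0.109, -0.001]
[0.027, 0.001, -0.024, -0.0, -0.145, -0.001]
[0.034, 0.001, -0.029, -0.0, -0.181, -0.001]
[0.043, 0.001, -0.034, -0.0, -0.217, -0.001]
[0.051, 0.001, -0.039, -0.0, -0.253, -0.001]
[0.06, 0.001, -0.043, -0.0, -0.289, -0.001]
[0.07, 0.001, -0.046, -0.0, -0.325, -0.001]
[0.08, 0.001, -0.049, -0.0, -0.361, -0.001]
[0.09, 0.001, -0.052, -0.0, -0.397, -0.001]
[0.1, 0.001, -0.053, -0.0, -0.434, -0.001]
[0.11, 0.001, -0.055, -0.0, -0.47, -0.001]
[0.121, 0.001, -0.055, -0.001, -0.506, -0.001]
[0.132, 0.001, -0.055, -0.001, -0.542, -0.001]
[0.143, 0.001, -0.054, -0.001, -0.578, -0.001]
[0.154, 0.001, -0.053, -0.001, -0.614, -0.001]
[0.165, 0.001, -0.051, -0.001, -0.65, -0.001]
[0.176, 0.001, -0.049, -0.001, -0.686, -0.001]
[0.187, 0.001, -0.046, -0.001, -0.722, -0.001]
204 261
```

View pics/s3.png

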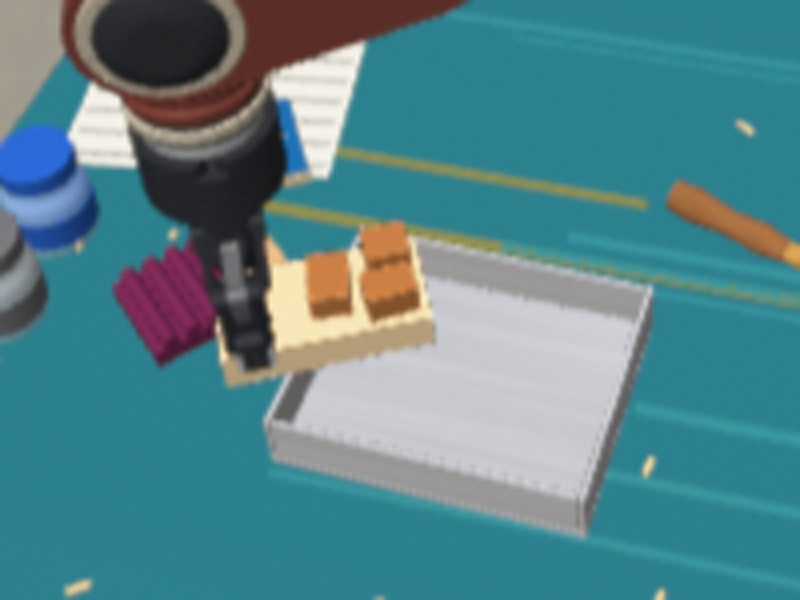

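The offcuts are still on the block, whose low end at (430,330) sits over the tray. I tip it now.

Emit:
{"fn": "apply_moves", "kwargs": {
  "rows": [0.006,0.001,-0.005,0,-0.036,-0.001,0.012,0.001,-0.012,0,-0.072,-0.001,0.019,0.001,-0.018,0,-0.109,-0.001,0.027,0.001,-0.024,0,-0.145,-0.001,0.034,0.001,-0.029,0,-0.181,-0.001,0.043,0.001,-0.034,0,-0.217,-0.001,0.051,0.001,-0.039,0,-0.253,-0.001,0.06,0.001,-0.043,0,-0.289,-0.001,0.07,0.001,-0.046,0,-0.325,-0.001,0.08,0.001,-0.049,0,-0.361,-0.001,0.09,0.001,-0.052,0,-0.397,-0.001,0.1,0.001,-0.053,0,-0.434,-0.001,0.11,0.001,-0.055,0,-0.47,-0.001,0.121,0.001,-0.055,-0.001,-0.506,-0.001,0.132,0.001,-0.055,-0.001,-0.542,-0.001,0.143,0.001,-0.054,-0.001,-0.578,-0.001,0.154,0.001,-0.053,-0.001,-0.614,-0.001,0.165,0.001,-0.051,-0.001,-0.65,-0.001,0.176,0.001,-0.049,-0.001,-0.686,-0.001,0.187,0.001,-0.046,-0.001,-0.722,-0.001]
}}

```text
t: 9.25
tool_pos: [0.5617, 0.3138, 0.2138]
tool_rot: [-0.526, 2.011, 0.322]
contact_force: [0.3, 0.3, 0.2]
opening: 0.0577
grip_force: 85.4
```

Emit:
{"fn": "apply_moves", "kwargs": {
  "rows": [0,0,0,0,0,0,0,0,0,0,0,0,0,0,0,0,0,0,0,0,0,0,0,0,0,0,0,0,0,0]
}}

```text
t: 9.75
tool_pos: [0.5624, 0.3147, 0.2146]
tool_rot: [-0.527, 2.011, 0.322]
contact_force: [0.2, -0.1, -1.5]
opening: 0.0572
grip_force: 85.5
```

Run:
```python
from h import *
o=ctrl.get_obs();print(o["q"])
im,d=ctrl.get_image("side")
u,v=w2px("side",[[.56,.32,.1]])[0].astype(int)
a=cv2.resize(im[v-75:v+75,u-75:u+75],(400,400),interpolation=cv2.INTER_CUBIC)
im,d=ctrl.get_image("top")
u,v=w2px("top",[[.56,.32,.05]])[0].astype(int)
b=cv2.resize(im[v-60:v+60,u-60:u+60],(400,400),interpolation=cv2.INTER_CUBIC)
cv2.imwrite("pics/s4.png",np.hstack([a,b]))
```

```text
[ 0.34590931 -0.12532511  2.1406794   1.23211717  0.16063061 -2.8750048 ]
```

View pics/s4.png

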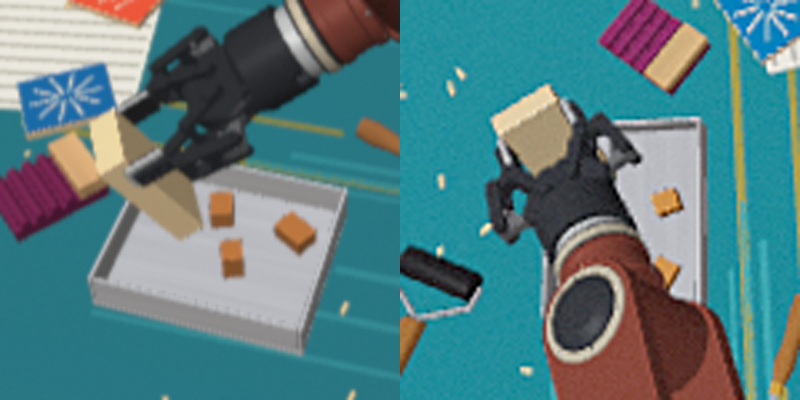

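All three offcuts (222,210), (295,232) and (232,258) lie in the tray. I raise and level the block.

Run:
```python
from h import *
row(*tray_pose(np.radians(40),(.567,.314,.13)))
row(*tray_pose(0,(.567,.314,.16)))
```

```text
9.85 pos [0.5623 0.3147 0.2144] q [ 0.35 -0.13  2.14  1.23  0.16 -2.88] row [-0.0734, -0.0054, 0.0438, 0.0067, 0.2421, 0.0012]
9.85 pos [0.5623 0.3147 0.2144] q [ 0.35 -0.13  2.14  1.23  0.16 -2.88] row [-0.0902, -0.0065, 0.1516, 0.0061, 0.6865, 0.0035]
```

Emit:
{"fn": "apply_moves", "kwargs": {
  "rows": [-0.02,-0.001,0.012,0.001,0.06,0,-0.037,-0.002,0.022,0.002,0.12,0,-0.055,-0.003,0.033,0.003,0.18,0,-0.073,-0.004,0.044,0.004,0.242,0,-0.077,-0.004,0.062,0.004,0.316,0,-0.08,-0.004,0.08,0.004,0.39,0,-0.083,-0.004,0.098,0.004,0.464,0,-0.086,-0.004,0.116,0.004,0.538,0,-0.088,-0.004,0.134,0.004,0.612,0.002,-0.09,-0.005,0.152,0.005,0.687,0.003,-0.09,-0.006,0.152,0.006,0.687,0.003,-0.09,-0.006,0.152,0.006,0.687,0.003]
}}

```text
t: 11.05
tool_pos: [0.6561, 0.3637, 0.2176]
tool_rot: [0.787, -3.041, 0.001]
contact_force: [0.2, -0.5, -1.3]
opening: 0.0581
grip_force: 85.4
```

Run:
```python
from h import *
yaw=.138
B=np.array([.4883,-.2899]); e=np.array([np.cos(yaw),np.sin(yaw)]); n=np.array([-e[1],e[0]])
# hover: block centre 20 mm back and 20 mm right of seated pose; grasp 42 mm ahead
c=B+e*(.042-.02)+n*(.032-.02)
print("seated tcp",B+e*(.042+.042)+n*.032)
row([*(c+e*.042),.22],down(yaw))
```

```text
seated tcp [ 0.56709942 -0.24664898]
11.05 pos [0.6561 0.3637 0.2176] q [ 0.41  0.4   1.36 -0.    1.39 -1.67] row [0.6665, -0.8366, -0.0034, -0.0002, -0.0002, 0.2347]
```

Emit:
{"fn": "apply_moves", "kwargs": {
  "rows": [0.05,-0.063,0,0,0,0.02,0.1,-0.125,0,0,0,0.036,0.15,-0.19,0,0,0,0.055,0.2,-0.25,0,0,0,0.07,0.25,-0.315,0,0,0,0.09,0.3,-0.377,0,0,0,0.11,0.35,-0.44,0,0,0,0.125,0.4,-0.5,-0.003,0,0,0.14,0.45,-0.565,-0.003,0,0,0.16,0.5,-0.628,-0.003,0,0,0.176,0.55,-0.69,-0.003,0,0,0.195,0.6,-0.753,-0.003,0,0,0.21,0.63,-0.79,-0.003,0,0,0.225,0.655,-0.82,-0.003,0,0,0.235,0.666,-0.837,-0.003,0,0,0.235,0.666,-0.837,-0.003,0,0,0.235,0.666,-0.837,-0.003,0,0,0.235]
}}

```text
t: 12.75
tool_pos: [0.5502, -0.2684, 0.2212]
tool_rot: [-0.217, 3.134, -0.0]
contact_force: [-0.6, 0.7, -0.3]
opening: 0.0574
grip_force: 85.5
```

Run:
```python
from h import *
yaw=.138
B=np.array([.4883,-.2899]); e=np.array([np.cos(yaw),np.sin(yaw)]); n=np.array([-e[1],e[0]])
c=B+e*(.042-.02)+n*(.032-.02)
o=ctrl.get_obs();print(o["tool_rot"],o["opening"])
row([*(c+e*.042),.115],down(yaw))
row([*(c+e*.042),.0988],down(yaw))
im,d=ctrl.get_image("side"); 
u,v=w2px("side",[[.53,-.26,.08]])[0].astype(int)
a=cv2.resize(im[v-50:v+60,u-70:u+70],(700,550),interpolation=cv2.INTER_CUBIC)
cv2.imwrite("pics/s5.png",a)
```

```text
[-2.16649337e-01  3.13383218e+00 -4.44890515e-04] 0.057418199713131016
12.75 pos [ 0.5502 -0.2684  0.2212] q [-0.58  0.09  1.72 -0.    1.34 -2.28] row [0.0006, -0.0012, 0.177, -0.0002, 0.0002, 0.0]
12.75 pos [ 0.5502 -0.2684  0.2212] q [-0.58  0.09  1.72 -0.    1.34 -2.28] row [0.0006, -0.0012, 0.204, -0.0002, 0.0002, 0.0]
```

View pics/s5.png

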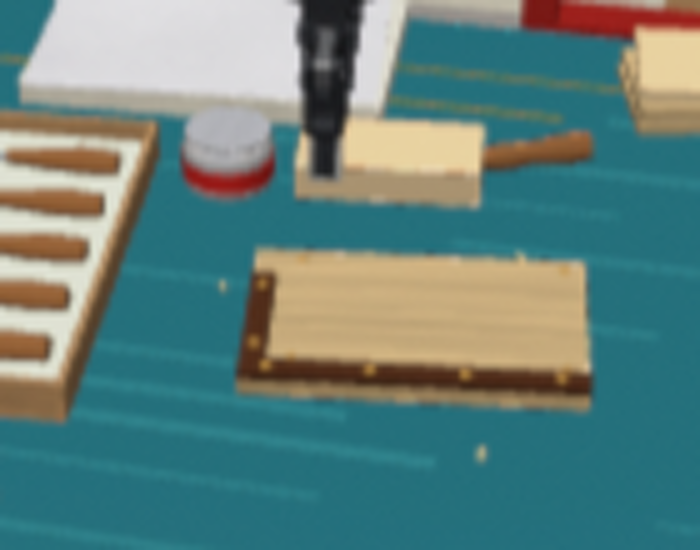

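The block hangs level above the board, with 20 mm to spare from both stops. I go down.

Emit:
{"fn": "apply_moves", "kwargs": {
  "rows": [0.0006,-0.0012,0.03,0,0,0,0.0006,-0.0012,0.07,0,0,0,0.0006,-0.0012,0.11,0,0,0,0.0006,-0.0012,0.14,0,0,0,0.0006,-0.0012,0.165,0,0,0,0.0006,-0.0012,0.185,0,0,0,0.0006,-0.0012,0.195,0,0,0,0.0006,-0.0012,0.2,0,0,0,0.0006,-0.0012,0.2,0,0,0,0.0006,-0.0012,0.2,0,0,0,0.0006,-0.0012,0.2,0,0,0]
}}

```text
t: 13.9
tool_pos: [0.5506, -0.2705, 0.1019]
tool_rot: [-0.216, 3.133, -0.002]
contact_force: [0.1, 0.3, -0.7]
opening: 0.0573
grip_force: 85.6
```

Emit:
{"fn": "apply_moves", "kwargs": {
  "rows": [0,0,0.001,0,0,0,0,0,0.002,0,0,0,0,0,0.003,0,0,0,0,0,0.003,0,0,0]
}}

```text
t: 14.3
tool_pos: [0.55, -0.2701, 0.0991]
tool_rot: [0.216, -3.133, 0.001]
contact_force: [1.2, -0.9, -1.1]
opening: 0.0578
grip_force: 85.6
```

Emit:
{"fn": "apply_moves", "kwargs": {
  "rows": [0,0,0.001,0,0,0,0,0,0.002,0,0,0,0,0,0.002,0,0,0,0,0,0.002,0,0,0]
}}

```text
t: 14.7
tool_pos: [0.5501, -0.2701, 0.0979]
tool_rot: [0.216, -3.134, 0.001]
contact_force: [-0.2, 0.4, -1.1]
opening: 0.0575
grip_force: 85.6
```

Emit:
{"fn": "apply_moves", "kwargs": {
  "rows": [0,0,0.001,0,0,0,0,0,0.002,0,0,0,0,0,0.002,0,0,0,0,0,0.002,0,0,0]
}}

```text
t: 15.1
tool_pos: [0.5501, -0.2702, 0.0969]
tool_rot: [0.216, -3.134, 0.001]
contact_force: [0.1, 0.7, 0.0]
opening: 0.0575
grip_force: 85.6
```

Emit:
{"fn": "apply_moves", "kwargs": {
  "rows": [0,0,0.001,0,0,0,-0.006,0.006,0.001,0,0,0,-0.012,0.012,0.001,0,0,0,-0.018,0.018,0.001,0,0,0,-0.022,0.022,0.001,0,0,0,-0.025,0.025,0.001,0,0,0,-0.025,0.025,0.001,0,0,0,-0.025,0.025,0.001,0,0,0]
}}

```text
t: 15.9
tool_pos: [0.5636, -0.2531, 0.0969]
tool_rot: [-0.216, 3.133, -0.002]
contact_force: [-1.7, -1.1, 4.8]
opening: 0.0576
grip_force: 86.2
```

Emit:
{"fn": "apply_moves", "kwargs": {
  "rows": [0,0.0015,0,0,0,0,0,0.003,0,0,0,0,0,0.0045,0,0,0,0,0,0.006,0,0,0,0,0,0.006,0,0,0,0,0,0.006,0,0,0,0]
}}

```text
t: 16.5
tool_pos: [0.5631, -0.2499, 0.0969]
tool_rot: [-0.216, 3.133, -0.002]
contact_force: [0.6, -3.1, 4.9]
opening: 0.0579
grip_force: 86.3
```

Emit:
{"fn": "apply_moves", "kwargs": {
  "rows": [0,0.0015,-0.0005,0,0,0,0,0.003,-0.0005,0,0,0,0,0.0045,-0.0005,0,0,0,0,0.006,-0.0005,0,0,0,0,0.006,-0.0005,0,0,0,0,0.006,-0.0005,0,0,0]
}}

```text
t: 17.1
tool_pos: [0.5629, -0.2482, 0.0971]
tool_rot: [-0.221, 3.131, -0.011]
contact_force: [2.7, -9.2, -0.4]
opening: 0.0576
grip_force: 85.6
```

Emit:
{"fn": "apply_moves", "kwargs": {
  "rows": [0,0.001,0,0,0,0,0,0.002,0,0,0,0,0,0.003,0,0,0,0,0,0.003,0,0,0,0]
}}

```text
t: 17.5
tool_pos: [0.5629, -0.2476, 0.0975]
tool_rot: [-0.223, 3.131, -0.017]
contact_force: [3.1, -13.6, -1.5]
opening: 0.0574
grip_force: 85.6
```

Emit:
{"fn": "apply_moves", "kwargs": {
  "rows": [0,0.001,0,0,0,0,0,0.002,0,0,0,0,0,0.003,0,0,0,0,0,0.003,0,0,0,0]
}}

```text
t: 17.9
tool_pos: [0.5628, -0.2471, 0.0978]
tool_rot: [-0.225, 3.13, -0.022]
contact_force: [3.3, -16.6, -2.1]
opening: 0.0572
grip_force: 85.5
```

Emit:
{"fn": "apply_moves", "kwargs": {
  "rows": [-0.0015,0,0.0005,0,0,0,-0.003,0,0.001,0,0,0,-0.0045,0,0.001,0,0,0,-0.006,0,0.001,0,0,0,-0.006,0,0.001,0,0,0,-0.006,0,0.001,0,0,0]
}}

```text
t: 18.5
tool_pos: [0.5637, -0.247, 0.0971]
tool_rot: [0.226, -3.128, 0.02]
contact_force: [-8.8, -19.6, 7.2]
opening: 0.0578
grip_force: 86.5
```

Emit:
{"fn": "apply_moves", "kwargs": {
  "rows": [-0.0015,0,0,0,0,0,-0.003,0,0,0,0,0,-0.0045,0,0,0,0,0,-0.006,0,0,0,0,0,-0.006,0,0,0,0,0,-0.006,0,0,0,0,0]
}}

```text
t: 19.1
tool_pos: [0.5665, -0.2466, 0.0971]
tool_rot: [0.226, -3.126, 0.019]
contact_force: [-12.8, -19.8, 9.9]
opening: 0.0575
grip_force: 86.7
```

Emit:
{"fn": "apply_moves", "kwargs": {
  "rows": [-0.0015,0,0,0,0,0,-0.003,0,0,0,0,0,-0.004,0,0,0,0,0,-0.004,0,0,0,0,0,-0.004,0,0,0,0,0]
}}

```text
t: 19.6
tool_pos: [0.5679, -0.2464, 0.0972]
tool_rot: [0.226, -3.123, 0.019]
contact_force: [-16.4, -19.7, 13.0]
opening: 0.0575
grip_force: 87.2
```

Emit:
{"fn": "apply_moves", "kwargs": {
  "rows": [-0.0015,0,-0.001,0,0,0,-0.003,0,-0.0015,0,0,0,-0.004,0,-0.0015,0,0,0,-0.004,0,-0.0015,0,0,0,-0.004,0,-0.0015,0,0,0]
}}

```text
t: 20.1
tool_pos: [0.5683, -0.2464, 0.0971]
tool_rot: [0.226, -3.117, 0.018]
contact_force: [-23.7, -20.9, 14.2]
opening: 0.0575
grip_force: 87.2
```

Emit:
{"fn": "apply_moves", "kwargs": {
  "rows": [-0.0015,0,0,0,0,0,-0.003,0,0,0,0,0,-0.004,0,0,0,0,0,-0.004,0,0,0,0,0,-0.004,0,0,0,0,0]
}}

```text
t: 20.6
tool_pos: [0.5688, -0.2464, 0.097]
tool_rot: [0.225, -3.111, 0.017]
contact_force: [-31.4, -21.4, 19.5]
opening: 0.0573
grip_force: 87.8
```

Run:
```python
from h import *
o=ctrl.get_obs();print(o["contact_force"],o["tool_pos"])
R=Ro.from_rotvec(o["tool_rot"]).as_matrix();print(np.round(R,3))
Is=ctrl.get_image("side")[0]; It=ctrl.get_image("top")[0]
a=ortho("side",Is,.42,.64,-.36,-.14,.038,2000)
b=ortho("top",It,.42,.64,-.36,-.14,.038,2000)
k=np.hstack([cv2.resize(a,(400,400)),cv2.resize(b,(400,400))]); cv2.imwrite("pics/s6.png",k)
```

```text
[-31.43043996 -21.43992071  19.47755   ] [ 0.56876121 -0.24642747  0.09704549]
[[-0.989 -0.144 -0.022]
 [-0.144  0.99  -0.012]
 [ 0.023 -0.009 -1.   ]]
```

View pics/s6.png

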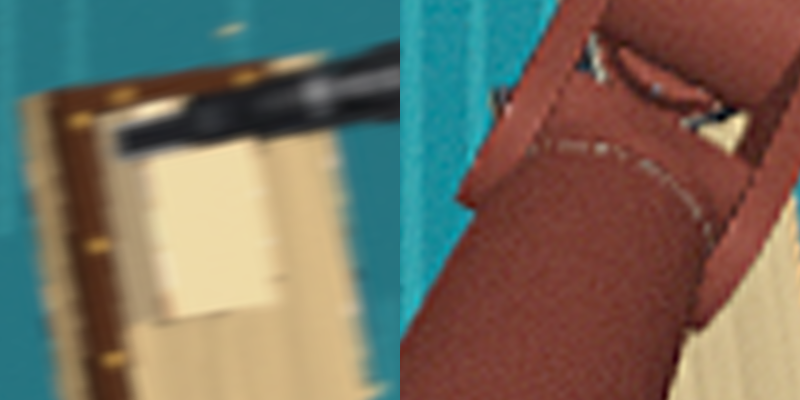

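Both contacts are made: in the side view the block fills the corner at around (110,110), and the arm is stiffly blocked in x and y. The tool pitches about 0.02 rad, so I'll ease that and settle.

Emit:
{"fn": "apply_moves", "kwargs": {
  "rows": [0,0,-0.0007,0,-0.003,0,0,0,-0.0015,0,-0.006,0,0,0,-0.002,0,-0.008,0,0,0,-0.002,0,-0.008,0,0,0,-0.002,0,-0.008,0,0,0,-0.002,0,-0.008,0,0,0,-0.002,0,-0.008,0,0,0,-0.002,0,-0.008,0]
}}

```text
t: 21.5
tool_pos: [0.5681, -0.2465, 0.0971]
tool_rot: [0.226, -3.122, 0.016]
contact_force: [-30.6, -23.5, 15.7]
opening: 0.0577
grip_force: 87.4
```

Run:
```python
from h import *
o=ctrl.get_obs();print(o["contact_force"],o["tool_pos"],abs(o["dq"]).max())
print(np.round(Ro.from_rotvec(o["tool_rot"]).as_matrix(),3))
Is=ctrl.get_image("side")[0]
u,v=w2px("side",[[.53,-.25,.03]])[0].astype(int)
a=cv2.resize(Is[v-45:v+45,u-45:u+45],(500,500),interpolation=cv2.INTER_CUBIC)
u,v=w2px("side",[[.55,.305,.02]])[0].astype(int)
b=cv2.resize(Is[v-60:v+60,u-36:u+36],(300,500),interpolation=cv2.INTER_CUBIC)
cv2.imwrite("pics/s7.png",np.hstack([a,b]))
```

```text
[-30.61803328 -23.48039438  15.7370243 ] [ 0.56805082 -0.24649896  0.09706837] 0.001505073034451944
[[-0.989 -0.144 -0.011]
 [-0.144  0.989 -0.011]
 [ 0.012 -0.009 -1.   ]]
```

View pics/s7.png

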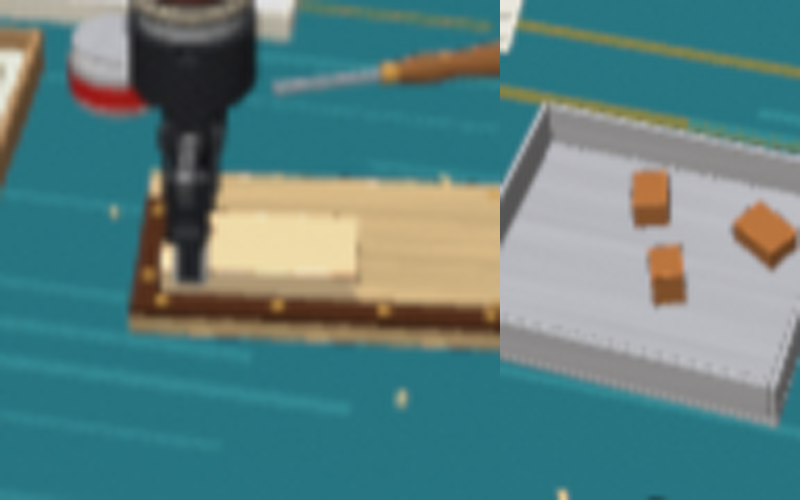

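The block is flush in the corner at (165,270) and the three offcuts are still in the tray. The arm is steady with about 31 N and 23 N of push, so I'm handing in.

```bash
python3 -c "
from station import ctrl
print(ctrl.finish_job())"
```

```text
the job is handed in; nothing more can be done
None
```

The job is handed in at about 21.6 s of the 61 s allowed: all three offcuts are in the tray, and the block is flat in the corner, still gripped and pushed towards both stops (about 31 N and 23 N at the wrist); no verdict was returned.

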